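# Clear the desk with a flat scoop

## Robot

A 6-joint arm with a two-finger parallel gripper is mounted at the origin on a cart in front of the work surface, level with it; the furniture and walls round the work are solid. World frame = base frame: x ahead of the robot, y to its left, z up, the work surface at z = 0. Lengths are in m, angles in rad, forces in N, time in s.
With the tool pointing down it reaches from about 0.35 to 0.85 m from the base axis. Payload 8.1 kg.
Tool frame: the origin (TCP) lies at the centre of the arm's flange, where the gripper is bolted on; the fingertips stand 186 mm ahead of it and the grasp point (between the pads) lies 167 mm ahead of it; z points along the fingers, y is the line along which they close (so a half turn about z gives the same grasp; the last joint's range is limited). The gripper opens to 93 mm and grips with 3 to 60 N. Pads are 15 mm wide; open, the fingers measure 128 mm over their backs; the gripper's body (75 mm by 188 mm) begins 65 mm behind the grasp point.
Start: joints at [-1.198, 0.13, 1.488, -0, 1.523, -0.085], TCP at [0.265, -0.538, 0.405] pointing down, gripper open.
Joint ranges: [-2.96, 2.96], [-0.89, 2.26], [0.02, 2.5], [-1.34, 4.48], [0, 2.73], [-2.66, 2.66]. Speed limits (rad/s): [2.39, 2.39, 2.79, 3.14, 3.14, 3.14].

## Interface

Orientations are given as a rotation vector (axis times angle).
In Python, from plant import read_state, read_camera, camera_params, robot gives the robot as it stands.
- The arm moves only by the tool carry_out, never from a script. Its argument "targets" is a list of rows, each an object of numbers: "hand": the opening in per cent of the stroke, from 0 (shut) to 100 (fully open); "x", "y", "z": the shift along the tool's x, y, z in m; "ax", "ay", "az": the turn, a rotation vector about the tool's x, y, z in rad. In form: [{"hand": .., "x": .., "y": .., "z": .., "ax": .., "ay": .., "az": ..}, ...]. A call has 1 to 8 rows; each row is the pose to reach, as a shift and turn from the pose commanded when the call began, along the tool's axes at that moment; what a row does not reach only later rows make up. A row lasts 1/8 s, in which the tool goes at most 62.5 mm and 10.7 degrees, less where a joint would pass 70% of its speed; a pose out of reach is approached as far as the arm can. A call with a gripper value outside its range is refused whole. The fingers move at their own pace and stop on an object; "newtons" is the grip in N (left out, the last holds). Time passes only in rows, so rows that repeat a pose let the fingers close. It gives the time, the measured TCP pose, the force, the opening and the grip force at its end, in the units of the state.
- read_state(): the state, without advancing time (a new reading comes with each control period).
- read_camera(name): name is "scene" or "top"; returns (picture, depth): 400x640x3 uint8, blue, green, red; 400x640 float32, m along the optical axis (not along the pixel's ray), 0 where there is no reading.
- camera_params(name): a dict with "fx", "fy", "cx", "cy" (pixels), "position" and "rotation" of the camera in the world. Camera axes: x right, y up, looking along -z (the intrinsics and any distortion apply to the point x, -y, -z); pixel columns grow to the right and rows downward; lengths in m; the calibration is good to about 2 mm. A picture is of the moment at which its call begins. camera_params takes no time and is no camera call.
- robot.close_job(): hands the job in; it is judged then, once.
The state is a dict: "t": time; "q": joint angles; "dq": joint speeds; "joint_torque": joint torques, N m; "tool_pos": TCP position; "orientation": TCP orientation; "force": force on the tool from outside, world axes, zero at the start; "wrist_torque": the same for the moment, N m; "opening": finger opening in m; "gripper_force": force on a finger pad.
Only numpy, scipy, OpenCV 4.12 (cv2) and the standard library are available. Lean on these libraries where they do the work, as an engineer would, in place of code of your own. Each camera call takes 0.05 s, during which the arm holds its last target. There are 200 camera calls.

## Task

Lay the USB hub that is lying loose between the scoop and the tray flat in the flat metal scoop, beside the block of sticky notes already in it. Then lift the scoop by its handle, carry it level to the open wooden tray without spilling anything, and tip it over the tray so that both the hub and the note block slide out into the tray. Finally put the empty scoop back flat on the desk where it stood, and leave the other things on the desk undisturbed.

Things in the scene. Friction and masses are not known exactly. Their poses are not given: they have to be found in the camera images.
- scoop: Loose flat scoop of bare sheet aluminium, 0.2 kg, flat on the desk to the robot's left or right. Origin: centre of the pan's underside; +x to the open front edge, -x to the black handle (roughly toward the robot at the start), z up. Pan 124 mm deep (x), 182 mm wide (y), 3 mm sheet; sides 22 mm high, back wall 30 mm (52 mm over its middle 44 mm), no front wall.
- scoop_grip (a point): Middle of the scoop's handle, at (-107, 0, 38) mm in the scoop's frame. The handle is a straight bar along the scoop's x, from x = -62 to -162 mm, 22 mm wide (y), 26 mm tall (25 to 51 mm above the desk), clear of the desk. Grip it across the 22 mm, fingers closing along the scoop's y.
- scoop_lip (a point): Middle of the scoop's open front edge, top of the sheet, at (62, 0, 3) mm in the scoop's frame. The sheet is slick (friction about 0.25): loads begin to slide over this edge at about 12 to 17 degrees of tilt and slide out freely at 35 to 45 degrees.
- note_block: Square block of sticky notes, 77 x 77 x 20 mm, 0.06 kg, lying loose in the scoop on its -y half (centre about 46 mm from the scoop's middle line), sides nearly parallel to the pan. Origin: centre of its underside. (Another such block at the back of the desk is not part of this job.)
- hub: Grey four-way USB hub, no cable, a bar 37 x 108 x 16 mm (x, y, z), 0.07 kg, flat on the desk between scoop and tray. Origin: centre of its underside; long side y; grip across the 37 mm. It fits the scoop's free half (centre 45 mm to +y of its middle line, 80 mm free width) with its long side along the scoop's x. (The other hub at the back of the desk is not part of this job.)
- tray: Open square wooden tray, 230 x 230 mm outside, 40 mm high, walls and floor 6 mm thick, cork-coloured floor, fixed to the desk on the other side of the robot from the scoop. Origin: centre of its underside; x and y along its sides.
- mug: Bystander: two-tone dark and white mug, 82 x 111 x 97 mm, at the right; origin: centre of its underside. Leave alone.
- smartphone: Bystander: smartphone lying flat, 146 x 71 x 8 mm, at the back in the middle; origin: centre of its underside. Leave alone.
- tape_roll: Bystander: roll of tape lying flat, 103 x 99 x 24 mm, at the back left of the middle; origin: centre of its underside. Leave alone.
- eraser: Bystander: eraser in a sleeve, 46 x 23 x 13 mm, at the front in the middle, near the robot; origin: centre of its underside. Leave alone.

How it is judged:
By the outcome, as a careful person would: the job done as asked, in the order asked, and still so for the second after the job is handed in, with the robot touching nothing.
It also fails if it takes over 64 s, if anything falls off the work surface, if the arm or the gripper's body presses on something with over 40 N, if the wrist force passes 120 N, or if a joint passes its speed limit or range.

## Working session

There is one attempt and no reset: what is moved stays moved. The work goes in short steps, Python scripts to look and compute and a tool call to move; the robot and the scene stay as the last step left them, time stands still between calls to the robot, and variables do not carry over. Pictures are saved under pics/ and viewed, at most 11 in all, crops included, and the job is handed in when it is done.

Besides the shell and the picture viewer there is one more tool, called after ">>>" by a JSON object that holds its "method" and its "body", one argument or row to a line. carry_out: Moves the arm, as the interface text tells. Its arguments: {"type":"object","properties":{"targets":{"type":"array","items":{"type":"object","properties":{"hand":{"type":"number"},"x":{"type":"number"},"y":{"type":"number"},"z":{"type":"number"},"ax":{"type":"number"},"ay":{"type":"number"},"az":{"type":"number"}}}},"newtons":{"type":"number"}},"required":["targets"]}

```bash
ls; mkdir -p pics
python3 - <<'E'
from plant import read_state, read_camera, camera_params
import cv2,numpy as np
for n in("scene","top"):
    p,d=read_camera(n); np.savez(f"{n}0.npz",p=p,d=d); cv2.imwrite(f"pics/{n}0.png",p)
    print(n,camera_params(n), d[200,320])
print(read_state())
E
```

```text
pics
scene {'fx': 458.40806986462445, 'fy': 458.40806986462445, 'cx': 314.04631634081727, 'cy': 197.6225929915239, 'position': array([-0.31176694,  0.78620004,  0.64453909]), 'rotation': array([ 0.53452273, -1.31334795, -2.03734243])} 1.5321356
top {'fx': 390.80800873755, 'fy': 390.80800873755, 'cx': 320.5509875582875, 'cy': 201.41472654000648, 'position': array([ 0.49080446, -0.1024331 ,  1.39497434]), 'rotation': array([ 0.0530602 , -0.04693705, -1.59590803])} 1.3983903
{'t': 0.1, 'q': array([-1.19842615e+00,  1.31094150e-01,  1.48917336e+00, -3.11309726e-05,
        1.52301683e+00, -8.54193312e-02]), 'dq': array([ 0.00040892, -0.00083847, -0.00185873, -0.00218856,  0.00179717,
       -0.00123724]), 'joint_torque': array([ 7.76232991e-04, -5.61342144e+01, -4.93095446e+01,  7.69858458e-02,
        2.90828833e-02, -6.55654091e-07]), 'tool_pos': array([ 0.26510746, -0.53802075,  0.40378538]), 'orientation': array([-3.05802604e+00, -7.12454697e-01,  4.28063167e-04]), 'force': array([-0.60594713, -0.36277921,  0.49228385]), 'wrist_torque': array([ 0.02978747, -0.0123979 , -0.03296783]), 'gripper_force': 0.0, 'opening': 0.0933368281605403}
```

View pics/top0.png

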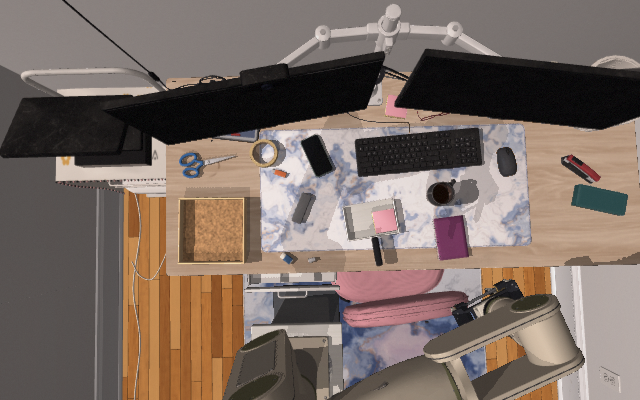

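View pics/scene0.png

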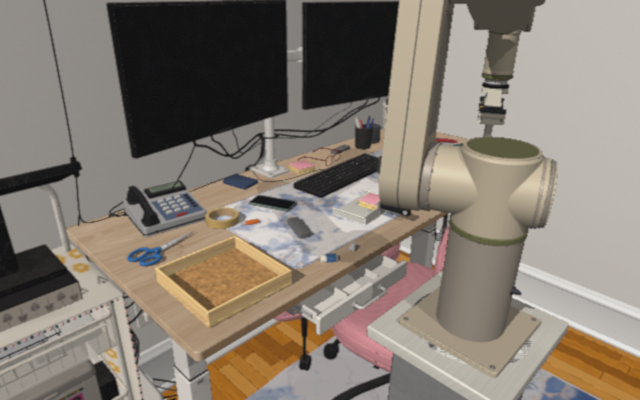

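The top view shows the tray around (211,230), the loose hub at (304,207), the scoop pan at (373,218) with its black handle at (377,250), and the pink block at (385,221). The mug is at (440,193), and the eraser is at (287,258).

```bash
cat > h.py <<'E'
from plant import read_state, read_camera, camera_params
import cv2,numpy as np
from scipy.spatial.transform import Rotation as R
def cam(n):
    c=camera_params(n); return c,R.from_rotvec(c["rotation"]).as_matrix()
def pix(n,uv,z):
    "rays through pixels onto plane z"
    c,M=cam(n); uv=np.atleast_2d(uv).astype(float)
    r=np.c_[(uv[:,0]-c["cx"])/c["fx"],-(uv[:,1]-c["cy"])/c["fy"],-np.ones(len(uv))]@M.T
    return c["position"]+r*((z-c["position"][2])/r[:,2])[:,None]
def cloud(n,d):
    c,M=cam(n); v,u=np.mgrid[:400,:640]
    P=np.stack([(u-c["cx"])/c["fx"]*d,-(v-c["cy"])/c["fy"]*d,-d],-1)
    return P@M.T+c["position"]
def proj(n,X):
    c,M=cam(n); p=(np.atleast_2d(X)-c["position"])@M
    return np.c_[c["cx"]-c["fx"]*p[:,0]/p[:,2], c["cy"]+c["fy"]*p[:,1]/p[:,2]]
def rect(n,mask,z,roi):
    "largest blob in roi (u0,v0,u1,v1) -> world min-area rectangle at height z"
    m=np.zeros_like(mask,np.uint8); a,b,c,d=roi; m[b:d,a:c]=mask[b:d,a:c]
    k=max(cv2.findContours(m,cv2.RETR_EXTERNAL,cv2.CHAIN_APPROX_NONE)[0],key=cv2.contourArea)
    w=pix(n,k[:,0],z)[:,:2]*1000
    (cx,cy),(l,s),ang=cv2.minAreaRect(w.astype(np.float32))
    if l<s: l,s,ang=s,l,ang+90
    return np.round([cx,cy,l,s,(ang+90)%180-90],1)   # mm, deg of long side from +x
E
python3 - <<'E'
from h import *
f=np.load("top0.npz");p,d=f["p"],f["d"]
P=cloud("top",d);z=P[...,2]
print("z desk",np.median(z[225:245,270:330]), "scoop",np.round(z[205:240:4,345:405:6]*1000))
hsv=cv2.cvtColor(p,cv2.COLOR_BGR2HSV)
print("hub hsv",hsv[207,304],"handle",hsv[250,377],"note",hsv[221,385],"desk",hsv[225,310],hsv[255,360])
V=hsv[...,2];S=hsv[...,1]
print("hub",rect("top",(V<140)&(S<70),.016,(285,185,322,228)))
print("handle",rect("top",V<70,.051,(366,236,390,270)))
print("note",rect("top",(S>70)&((hsv[...,0]>165)|(hsv[...,0]<8)),.023,(365,200,405,240)))
print("tray",rect("top",(S>60)&(hsv[...,0]>8)&(hsv[...,0]<28),.04,(172,192,249,268)))
h=z>0.008
print("scoop h",rect("top",(z>.012)&(z<.06),.022,(335,190,410,242)), "hub h",rect("top",h,.016,(285,185,322,228)),"tray h",rect("top",z>.03,.04,(172,190,252,268)))
c=p[180:275,165:470]; cv2.imwrite("pics/crop.png",cv2.resize(c,None,fx=2.6,fy=2.6,interpolation=cv2.INTER_CUBIC))
E
```

```text
z desk -0.0003471372784263904 scoop [[-0. -2.  3.  4.  5.  7.  5.  8. 15.  3.]
 [ 3.  6.  8.  4.  5.  5. -1. 16. 19. -0.]
 [ 3. -1.  7.  2.  5. 22. 25. 26. 21.  1.]
 [ 2. -2.  5.  4.  8. 26. 27. 19. 26. -4.]
 [20.  5. -0.  4.  3. 23. 20. 20. 25. -3.]
 [26.  4.  3.  5.  1. 25. 23. 25. 23. -2.]
 [-3.  3. -1.  4. -3. 22. 20. 20. 22. -1.]
 [-3. -2.  0.  2.  5.  6. -2.  4. 34. -4.]
 [-3.  5.  8. -0. 48. 45. -0.  3. -4. -1.]]
hub hsv [ 6 15 86] handle [150  25  31] note [176  74 234] desk [127  14 168] [ 14  73 186]
hub [557.8 -37.8 114.9  58.3 -18.9]
handle [ 401.5 -285.6   97.    21.4    7.6]
note [ 505.3 -320.2   73.8   73.6  -82.7]
tray [490.3 287.8 268.1 259.2  88.6]
scoop h [ 499.6 -273.2  184.2  135.9  -81.3] hub h [556.9 -29.6 107.1  40.9 -24.5] tray h [487.1 283.7 229.2 228.6  89.2]
```

View pics/crop.png

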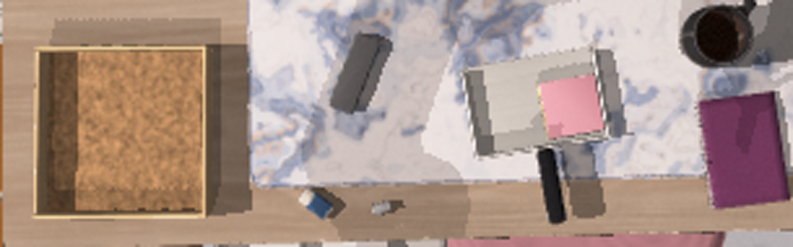

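Zooming in, the hub runs from crop (345,105) to (375,40), which is about -24° yaw. The pan rim corners are at crop (463,70), (597,48), (605,138) and (477,156). The handle runs from (545,150) to (555,222), which is about +8° yaw.

```bash
cat >> h.py <<'E'
def tool(yaw,tilt=0.):
    "tool pointing down, tool y at yaw (deg); tilt (deg) tips scoop nose (tool -x... heading yaw+90) down"
    y=np.deg2rad(yaw); yv=np.array([np.cos(y),np.sin(y),0]); zv=np.array([0,0,-1.])
    M=np.c_[np.cross(yv,zv),yv,zv]
    return R.from_matrix(R.from_rotvec(-yv*np.deg2rad(tilt)).as_matrix()@M)
def go(grasp_mm,yaw,tilt=0.,s=None):
    "delta in tool axes to bring grasp point to world grasp_mm"
    s=s or read_state(); T0=R.from_rotvec(s["orientation"]); T=tool(yaw,tilt)
    tcp=np.array(grasp_mm)/1000-T.apply([0,0,.167])
    d=T0.inv().apply(tcp-s["tool_pos"]); a=(T0.inv()*T).as_rotvec()
    print("xyz",np.round(d,4),"a",np.round(a,4),"dist",round(float(np.linalg.norm(d)),3),"deg",round(float(np.rad2deg(np.linalg.norm(a))),1))
E
python3 - <<'E'
from h import *
f=np.load("top0.npz");p,d=f["p"],f["d"]
k=np.array([[463,70],[597,48],[605,138],[477,156]])/2.6+[165,180]
w=pix("top",k,.022)[:,:2]*1000; print(w.round(1), w.mean(0))
print(np.rad2deg(np.arctan2(*(w[0]-w[3])[::-1])),np.rad2deg(np.arctan2(*(w[1]-w[2])[::-1])),np.linalg.norm(w-np.roll(w,1,0),axis=1))
# hub rect from gray threshold tighter
hsv=cv2.cvtColor(p,cv2.COLOR_BGR2HSV)
for t in(90,100,110,120): print(t,rect("top",(hsv[...,2]<t),.012,(290,188,320,226)))
# check scoop hypothesis
yaw=np.deg2rad(8);
for o in([510,-271],[506,-271]):
    L=np.array([[62,91,22],[62,-91,22],[-62,-91,22],[-62,91,22],[-62,0,51],[-162,0,51]])
    Rz=R.from_euler("z",yaw); print(((proj("top",(Rz.apply(L)+[*o,0])/1000)-[165,180])*2.6).round(0).tolist())
P=cloud("top",d)
m=(P[...,2]>.12)&(P[...,0]>.3)&(abs(P[...,1])<.5); q=P[m]
print("tall min x by y:",[(y,round(float(np.percentile(q[abs(q[:,1]-y)<.05][:,0],1)),2)) for y in(-.4,-.3,-.1,0.,.1,.3,.4) if (abs(q[:,1]-y)<.05).any()])
go([557,-30,150],-114.5)
E
```

```text
[[ 556.6 -176.9]
 [ 581.8 -359. ]
 [ 460.1 -365.2]
 [ 440.4 -192.3]] [ 509.72713763 -273.36491578]
7.5655020422306265 2.916054067691915 [117.26271013 183.84221274 121.78110301 173.99770237]
90 [556.6 -43.4 111.8  35.4 -15.8]
100 [558.  -38.4 113.1  48.2 -23.1]
110 [557.8 -37.1 114.4  50.9 -24.5]
120 [557.8 -37.1 114.5  52.8 -23.2]
[[460.0, 69.0], [592.0, 46.0], [608.0, 137.0], [475.0, 159.0], [545.0, 149.0], [558.0, 224.0]]
[[460.0, 71.0], [592.0, 49.0], [608.0, 140.0], [475.0, 162.0], [545.0, 152.0], [558.0, 227.0]]
tall min x by y: [(-0.4, 0.82), (-0.3, 0.83), (-0.1, 0.49), (0.0, 0.76), (0.1, 0.77), (0.3, 0.74), (0.4, 0.96)]
xyz [ 0.4864 -0.3266  0.0874] a [-1.600e-03  6.000e-04  8.854e-01] dist 0.592 deg 50.7
```

>>> {"method": "carry_out", "body": {
  "targets": [
    {"hand":100,"x":0.486,"y":-0.327,"z":0,"az":0.885},
    {"hand":100,"x":0.486,"y":-0.327,"z":0,"az":0.885},
    {"hand":100,"x":0.486,"y":-0.327,"z":0,"az":0.885},
    {"hand":100,"x":0.486,"y":-0.327,"z":0,"az":0.885},
    {"hand":100,"x":0.486,"y":-0.327,"z":0,"az":0.885},
    {"hand":100,"x":0.486,"y":-0.327,"z":0,"az":0.885},
    {"hand":100,"x":0.486,"y":-0.327,"z":0,"az":0.885},
    {"hand":100,"x":0.486,"y":-0.327,"z":0,"az":0.885}
  ],
  "newtons": 20
}}

```text
schema error: expected keys hand, x, y, z, ax, ay, az
```

>>> {"method": "carry_out", "body": {
  "targets": [
    {"hand":100}
  ]
}}

```text
schema error: expected keys hand, x, y, z, ax, ay, az
```

Run:
```python
from h import *
go([557,-31,60],-114.5); go([557,-31,22],-114.5); print(read_state()["q"])
```

```text
xyz [ 0.4859 -0.3255  0.1774] a [-1.600e-03  6.000e-04  8.854e-01] dist 0.611 deg 50.7
xyz [ 0.4859 -0.3254  0.2154] a [-1.600e-03  6.000e-04  8.854e-01] dist 0.623 deg 50.7
[-1.19842615e+00  1.31094150e-01  1.48917336e+00 -3.11309726e-05
  1.52301683e+00 -8.54193312e-02]
```

>>> {"method": "carry_out", "body": {
  "targets": [
    {"hand":100,"x":0.486,"y":-0.326,"z":0,"ax":0,"ay":0,"az":0.885},
    {"hand":100,"x":0.486,"y":-0.326,"z":0,"ax":0,"ay":0,"az":0.885},
    {"hand":100,"x":0.486,"y":-0.326,"z":0,"ax":0,"ay":0,"az":0.885},
    {"hand":100,"x":0.486,"y":-0.326,"z":0,"ax":0,"ay":0,"az":0.885},
    {"hand":100,"x":0.486,"y":-0.326,"z":0,"ax":0,"ay":0,"az":0.885},
    {"hand":100,"x":0.486,"y":-0.326,"z":0,"ax":0,"ay":0,"az":0.885},
    {"hand":100,"x":0.486,"y":-0.326,"z":0.05,"ax":0,"ay":0,"az":0.885},
    {"hand":100,"x":0.486,"y":-0.326,"z":0.1,"ax":0,"ay":0,"az":0.885}
  ],
  "newtons": 20
}}

```text
t: 1.1
tool_pos: [0.5039, -0.1241, 0.3631]
orientation: [3.07, -0.665, 0.005]
force: [0.5, -1.3, -0.3]
opening: 0.0929
gripper_force: 0.0
```

Run:
```python
from h import *
s=read_state(); print(s["q"],s["t"],s["tool_pos"],s["dq"])
go([557,-31,60],-114.5); go([557,-31,22],-114.5)
```

```text
[-3.40303330e-01 -6.83899285e-02  1.76740379e+00  5.06741790e-05
  1.43927455e+00  1.65727878e+00] 1.1 [ 0.50386923 -0.12408415  0.36312553] [ 0.85263836  0.43620989  0.05994494 -0.00251455 -0.46702542  0.85106601]
xyz [ 0.0094 -0.1067  0.1362] a [-0.0003 -0.0033  0.0008] dist 0.173 deg 0.2
xyz [ 0.0093 -0.1067  0.1742] a [-0.0003 -0.0033  0.0008] dist 0.204 deg 0.2
```

>>> {"method": "carry_out", "body": {
  "targets": [
    {"hand":100,"x":0.01,"y":-0.1,"z":0.08,"ax":0,"ay":0,"az":0},
    {"hand":100,"x":0.01,"y":-0.1,"z":0.08,"ax":0,"ay":0,"az":0},
    {"hand":100,"x":0.01,"y":-0.1,"z":0.08,"ax":0,"ay":0,"az":0},
    {"hand":100,"x":0.01,"y":-0.1,"z":0.08,"ax":0,"ay":0,"az":0},
    {"hand":100,"x":0.01,"y":-0.1,"z":0.08,"ax":0,"ay":0,"az":0}
  ]
}}

```text
t: 1.72
tool_pos: [0.5535, -0.0402, 0.2838]
orientation: [3.07, -0.668, 0.004]
force: [-0.4, 0.3, 0.8]
opening: 0.0929
gripper_force: 0.0
```

Run:
```python
from h import *
s=read_state(); print(s["q"],s["tool_pos"],s["dq"])
go([557,-31,22],-114.5)
p,d=read_camera("scene"); cv2.imwrite("pics/s1.png",cv2.resize(p[150:300,200:440],None,fx=3,fy=3))
```

```text
[-1.64876151e-01  9.92429436e-02  1.74793554e+00 -3.06638112e-04
  1.29208538e+00  1.83441350e+00] [ 0.55350494 -0.0402491   0.28375506] [-0.00653702 -0.00717066 -0.00029034  0.0015835  -0.00142147  0.00319118]
xyz [-0.0009 -0.0098  0.0948] a [-0.0003 -0.0023 -0.0008] dist 0.095 deg 0.1
```

View pics/s1.png

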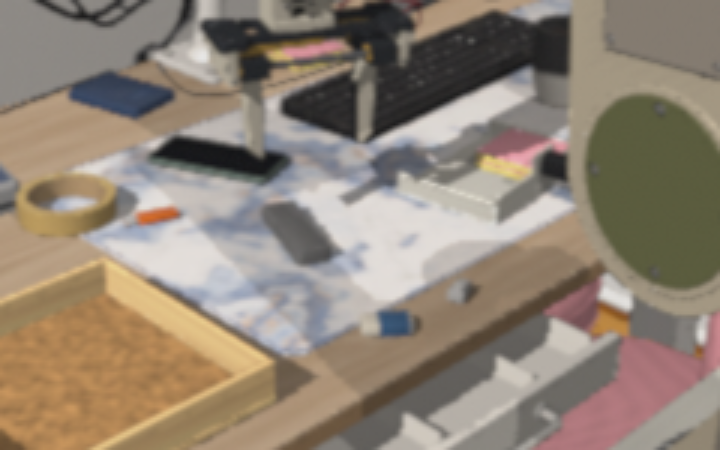

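The open fingers straddle a point above the hub (hub at 295,235 in this crop), consistent with the estimate. I'll go down and grip.

>>> {"method": "carry_out", "body": {
  "targets": [
    {"hand":100,"x":-0.001,"y":-0.01,"z":0.045,"ax":0,"ay":0,"az":0},
    {"hand":100,"x":-0.001,"y":-0.01,"z":0.08,"ax":0,"ay":0,"az":0},
    {"hand":100,"x":-0.001,"y":-0.01,"z":0.095,"ax":0,"ay":0,"az":0},
    {"hand":100,"x":-0.001,"y":-0.01,"z":0.095,"ax":0,"ay":0,"az":0},
    {"hand":20,"x":-0.001,"y":-0.01,"z":0.095,"ax":0,"ay":0,"az":0},
    {"hand":20,"x":-0.001,"y":-0.01,"z":0.095,"ax":0,"ay":0,"az":0},
    {"hand":20,"x":-0.001,"y":-0.01,"z":0.095,"ax":0,"ay":0,"az":0},
    {"hand":20,"x":-0.001,"y":-0.01,"z":0.095,"ax":0,"ay":0,"az":0}
  ],
  "newtons": 20
}}

```text
t: 2.78
tool_pos: [0.5565, -0.0296, 0.1874]
orientation: [-3.07, 0.666, -0.0]
force: [-0.0, 0.6, 0.6]
opening: 0.0575
gripper_force: 0.0
```

>>> {"method": "carry_out", "body": {
  "targets": [
    {"hand":20,"x":0,"y":0,"z":0,"ax":0,"ay":0,"az":0},
    {"hand":20,"x":0,"y":0,"z":0,"ax":0,"ay":0,"az":0}
  ]
}}

```text
t: 3.02
tool_pos: [0.5565, -0.0296, 0.1872]
orientation: [-3.07, 0.666, 0.0]
force: [0.0, -0.2, 1.0]
opening: 0.0372
gripper_force: 0.1
```

Run:
```python
from h import *
o=np.array([510,-271]);y=np.deg2rad(8)
t=o+[45*-np.sin(y)+1*np.cos(y),45*np.cos(y)]; print(t)
go([557,-31,90],-114.5); go([*t,90],-82)
```

```text
[ 504.72747853 -226.43793691]
xyz [ 0.001   0.0011 -0.0698] a [-0.0001  0.0001  0.0005] dist 0.07 deg 0.0
xyz [ 0.0344  0.2006 -0.0698] a [-1.000e-04  0.000e+00 -5.668e-01] dist 0.215 deg 32.5
```

>>> {"method": "carry_out", "body": {
  "targets": [
    {"hand":20,"x":0,"y":0,"z":0,"ax":0,"ay":0,"az":0},
    {"hand":20,"x":0,"y":0,"z":-0.02,"ax":0,"ay":0,"az":0},
    {"hand":20,"x":0,"y":0,"z":-0.07,"ax":0,"ay":0,"az":0},
    {"hand":20,"x":0.01,"y":0.05,"z":-0.07,"ax":0,"ay":0,"az":-0.15},
    {"hand":20,"x":0.02,"y":0.1,"z":-0.07,"ax":0,"ay":0,"az":-0.3},
    {"hand":20,"x":0.03,"y":0.15,"z":-0.07,"ax":0,"ay":0,"az":-0.45},
    {"hand":20,"x":0.0344,"y":0.2,"z":-0.07,"ax":0,"ay":0,"az":-0.567},
    {"hand":20,"x":0.0344,"y":0.2,"z":-0.07,"ax":0,"ay":0,"az":-0.567}
  ]
}}

```text
t: 4.03
tool_pos: [0.5041, -0.229, 0.2589]
orientation: [3.133, 0.215, 0.002]
force: [0.5, -0.2, -0.4]
opening: 0.0358
gripper_force: 19.9
```

>>> {"method": "carry_out", "body": {
  "targets": [
    {"hand":20,"x":0,"y":0,"z":0,"ax":0,"ay":0,"az":0},
    {"hand":20,"x":0,"y":0,"z":0,"ax":0,"ay":0,"az":0}
  ]
}}

```text
t: 4.28
tool_pos: [0.5054, -0.2249, 0.2577]
orientation: [-3.134, -0.22, -0.001]
force: [-0.2, -0.2, -0.2]
opening: 0.0362
gripper_force: 19.9
```

Run:
```python
from h import *
s=read_state(); print(s["opening"],s["gripper_force"],s["q"])
go([504.7,-226.4,27],-82)
p,d=read_camera("scene"); a=proj("scene",[.505,-.226,.06])[0].astype(int); print(a)
p2,_=read_camera("top")
A=cv2.resize(p[a[1]-50:a[1]+60,a[0]-80:a[0]+80],(560,385)); B=cv2.resize(p2[180:270,330:420],(385,385))
cv2.imwrite("pics/s2.png",cv2.resize(np.hstack([A,B]),(790,322)))
```

```text
0.03617694133048662 19.932023584842682 [-5.11403541e-01  1.25049359e-01  1.77114240e+00  2.85123232e-04
  1.24504163e+00  9.18932839e-01]
xyz [-0.0009  0.0014  0.0637] a [ 0.     -0.0004  0.0007] dist 0.064 deg 0.0
[357 195]
```

View pics/s2.png

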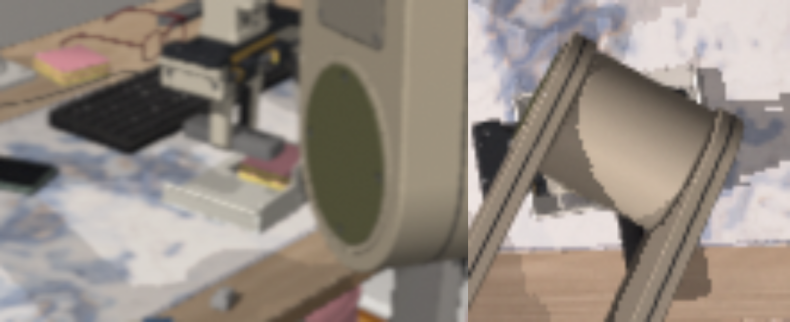

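The hub is held level over the pan's near half (left panel 230,135), clear of the note block. I'll lower it and release.

>>> {"method": "carry_out", "body": {
  "targets": [
    {"hand":20,"x":-0.001,"y":0.001,"z":0.03,"ax":0,"ay":0,"az":0},
    {"hand":20,"x":-0.001,"y":0.001,"z":0.05,"ax":0,"ay":0,"az":0},
    {"hand":20,"x":-0.001,"y":0.001,"z":0.06,"ax":0,"ay":0,"az":0},
    {"hand":20,"x":-0.001,"y":0.001,"z":0.066,"ax":0,"ay":0,"az":0},
    {"hand":20,"x":-0.001,"y":0.001,"z":0.066,"ax":0,"ay":0,"az":0},
    {"hand":20,"x":-0.001,"y":0.001,"z":0.066,"ax":0,"ay":0,"az":0}
  ]
}}

```text
t: 5.12
tool_pos: [0.5045, -0.2273, 0.192]
orientation: [3.133, 0.219, 0.002]
force: [-1.0, -0.1, -1.0]
opening: 0.0356
gripper_force: 19.9
```

>>> {"method": "carry_out", "body": {
  "targets": [
    {"hand":50,"x":0,"y":0,"z":0,"ax":0,"ay":0,"az":0},
    {"hand":50,"x":0,"y":0,"z":0,"ax":0,"ay":0,"az":0},
    {"hand":50,"x":0,"y":0,"z":0,"ax":0,"ay":0,"az":0},
    {"hand":50,"x":0,"y":0,"z":-0.02,"ax":0,"ay":0,"az":0},
    {"hand":50,"x":0,"y":0,"z":-0.06,"ax":0,"ay":0,"az":0},
    {"hand":100,"x":0,"y":0,"z":-0.12,"ax":0,"ay":0,"az":0},
    {"hand":100,"x":0,"y":0,"z":-0.12,"ax":0,"ay":0,"az":0},
    {"hand":100,"x":0,"y":0,"z":-0.12,"ax":0,"ay":0,"az":0}
  ]
}}

```text
t: 6.12
tool_pos: [0.5042, -0.227, 0.3124]
orientation: [3.133, 0.219, 0.002]
force: [0.4, -0.1, -0.0]
opening: 0.0722
gripper_force: 0.0
```

Run:
```python
from h import *
o=np.array([510,-271]);y=np.deg2rad(8); u=np.array([np.cos(y),np.sin(y)])
for g in(-95,-107): 
  t=o+g*u; print(t); go([*t,110],-82)
```

```text
[ 415.92453347 -284.22144459]
xyz [-0.0954  0.0443  0.0353] a [ 0.0011 -0.0015  0.0002] dist 0.111 deg 0.1
[ 404.04131664 -285.8915218 ]
xyz [-0.1074  0.0443  0.0353] a [ 0.0011 -0.0015  0.0002] dist 0.121 deg 0.1
```

>>> {"method": "carry_out", "body": {
  "targets": [
    {"hand":100,"x":-0.05,"y":0.022,"z":0,"ax":0,"ay":0,"az":0},
    {"hand":100,"x":-0.097,"y":0.0443,"z":0.02,"ax":0,"ay":0,"az":0},
    {"hand":100,"x":-0.097,"y":0.0443,"z":0.035,"ax":0,"ay":0,"az":0},
    {"hand":100,"x":-0.097,"y":0.0443,"z":0.035,"ax":0,"ay":0,"az":0},
    {"hand":100,"x":-0.097,"y":0.0443,"z":0.035,"ax":0,"ay":0,"az":0}
  ]
}}

```text
t: 6.75
tool_pos: [0.4149, -0.2839, 0.2762]
orientation: [-3.133, -0.221, 0.0]
force: [0.6, -0.4, 0.9]
opening: 0.093
gripper_force: 0.0
```

Run:
```python
from h import *
o=np.array([510,-271]);y=np.deg2rad(8); u=np.array([np.cos(y),np.sin(y)])
t=o-97*u; print(t, read_state()["q"]); go([*t,38],-82)
p,d=read_camera("scene"); 
p2,_=read_camera("top")
A=cv2.resize(p[150:250,300:440],(560,400)); B=cv2.resize(p2[185:275,330:420],(400,400))
cv2.imwrite("pics/s3.png",cv2.resize(np.hstack([A,B]),(790,329)))
```

```text
[ 413.94399733 -284.49979079] [-7.02254097e-01 -3.13728458e-02  1.89639726e+00  2.66220820e-04
  1.27699755e+00  7.27676876e-01]
xyz [-0.001   0.0005  0.0712] a [-0.0005  0.0001  0.0012] dist 0.071 deg 0.1
```

View pics/s3.png

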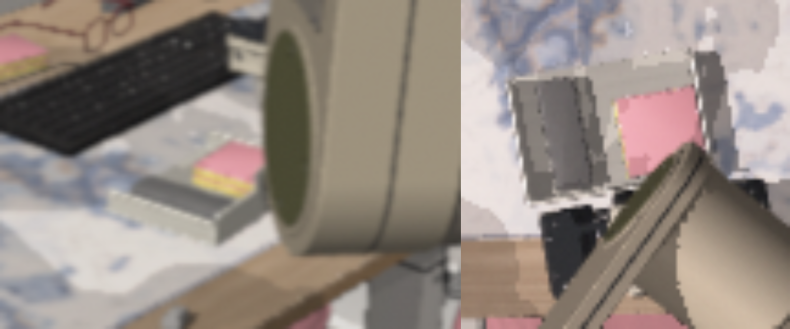

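The hub lies flat in the pan, parallel to it and beside the block (right panel: hub 570,130; block 660,130). Next is the handle grip.

>>> {"method": "carry_out", "body": {
  "targets": [
    {"hand":100,"x":-0.001,"y":0,"z":0.03,"ax":0,"ay":0,"az":0},
    {"hand":100,"x":-0.001,"y":0,"z":0.06,"ax":0,"ay":0,"az":0},
    {"hand":100,"x":-0.001,"y":0,"z":0.071,"ax":0,"ay":0,"az":0},
    {"hand":100,"x":-0.001,"y":0,"z":0.071,"ax":0,"ay":0,"az":0},
    {"hand":40,"x":-0.001,"y":0,"z":0.071,"ax":0,"ay":0,"az":0},
    {"hand":30,"x":-0.001,"y":0,"z":0.071,"ax":0,"ay":0,"az":0},
    {"hand":25,"x":-0.001,"y":0,"z":0.071,"ax":0,"ay":0,"az":0},
    {"hand":10,"x":-0.001,"y":0,"z":0.071,"ax":0,"ay":0,"az":0}
  ],
  "newtons": 60
}}

```text
t: 7.85
tool_pos: [0.4133, -0.2846, 0.2056]
orientation: [3.134, 0.219, 0.001]
force: [-0.3, 0.4, 0.1]
opening: 0.0575
gripper_force: 0.0
```

>>> {"method": "carry_out", "body": {
  "targets": [
    {"hand":10,"x":0,"y":0,"z":0,"ax":0,"ay":0,"az":0},
    {"hand":5,"x":0,"y":0,"z":0,"ax":0,"ay":0,"az":0},
    {"hand":5,"x":0,"y":0,"z":0,"ax":0,"ay":0,"az":0},
    {"hand":5,"x":0,"y":0,"z":0,"ax":0,"ay":0,"az":0}
  ]
}}

```text
t: 8.35
tool_pos: [0.4132, -0.2846, 0.2052]
orientation: [-3.134, -0.219, 0.0]
force: [0.2, -0.5, -0.5]
opening: 0.0216
gripper_force: 60.0
```

>>> {"method": "carry_out", "body": {
  "targets": [
    {"hand":5,"x":0,"y":0,"z":-0.005,"ax":0,"ay":0,"az":0},
    {"hand":5,"x":0,"y":0,"z":-0.015,"ax":0,"ay":0,"az":0},
    {"hand":5,"x":0,"y":0,"z":-0.03,"ax":0,"ay":0,"az":0},
    {"hand":5,"x":0,"y":0,"z":-0.045,"ax":0,"ay":0,"az":0},
    {"hand":5,"x":0,"y":0,"z":-0.06,"ax":0,"ay":0,"az":0},
    {"hand":5,"x":0,"y":0,"z":-0.06,"ax":0,"ay":0,"az":0}
  ]
}}

```text
t: 9.1
tool_pos: [0.4139, -0.2851, 0.2674]
orientation: [3.131, 0.219, 0.004]
force: [-0.4, 1.2, -4.0]
opening: 0.0214
gripper_force: 60.0
```

Run:
```python
from h import *
s=read_state(); print(s["opening"],s["gripper_force"],s["force"],s["q"],s["tool_pos"])
p,d=read_camera("scene"); 
p2,d2=read_camera("top")
A=cv2.resize(p[140:240,300:440],(560,400)); B=cv2.resize(p2[180:270,330:420],(400,400))
cv2.imwrite("pics/s4.png",cv2.resize(np.hstack([A,B]),(790,329)))
P=cloud("top",d2)
o=np.array([510,-271]);R8=R.from_euler("z",8,degrees=True)
L=R8.inv().apply((P.reshape(-1,3)*1000-[*o,60]))
for n,(a,b,c,e) in dict(floor=(-30,55,-2,18),hub=(-45,45,33,57),note=(-40,20,-70,-20)).items():
    m=(L[:,0]>a)&(L[:,0]<b)&(L[:,1]>c)&(L[:,1]<e)&(L[:,2]>-40)&(L[:,2]<45)
    q=L[m]; 
    if len(q)>10: print(n,len(q),np.linalg.lstsq(np.c_[q[:,:2],np.ones(len(q))],q[:,2],rcond=None)[0].round(3),np.median(q[:,2]))
```

```text
0.021426724749589413 59.99738931655884 [-0.37531351  1.2006565  -3.98222741] [-7.05286835e-01 -2.33392254e-02  1.90585586e+00 -1.24562584e-06
  1.25532855e+00  7.25727282e-01] [ 0.41385832 -0.28510311  0.26738665]
floor 145 [3.00e-03 2.40e-02 3.64e+00] 3.7332909748336003
hub 192 [-1.8000e-02  3.3000e-02  1.8063e+01] 19.622827573986196
note 234 [-4.00e-03 -7.00e-03  2.37e+01] 24.121886451863357
```

View pics/s4.png

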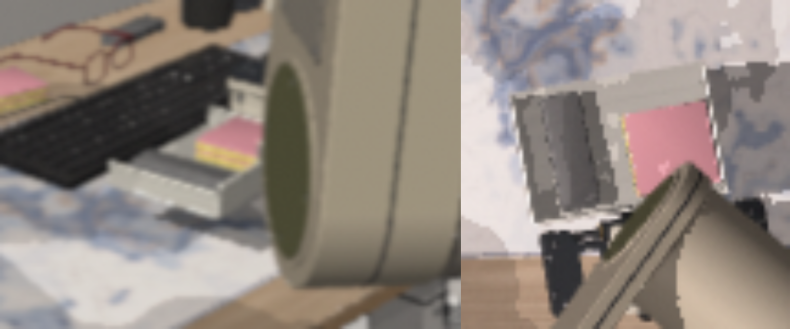

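The scoop is lifted with no droop, both loads are still in place, and the fitted floor slope is about 0. I'll plan the carry.

```bash
cat >> h.py <<'E'
def plan(w0,w1,N,k=8):
    "w=(x,y,z mm,yaw,tilt); smoothstep rows printed per call in that call's start frame"
    w0,w1=np.array(w0,float),np.array(w1,float)
    W=[w0+(w1-w0)*(3*t*t-2*t**3) for t in np.arange(N+1)/N]
    pose=lambda w:(tool(w[3],w[4]),w[:3]/1000-tool(w[3],w[4]).apply([0,0,.167]))
    for i in range(0,N,k):
        T0,p0=pose(W[i]); print("call")
        for w in W[i+1:i+1+k]:
            T,p=pose(w); d=T0.inv().apply(p-p0); a=(T0.inv()*T).as_rotvec()
            print("  ",*np.round(d,3)+0.,"|",*np.round(a,3)+0.)
E
python3 - <<'E'
from h import *
s=read_state(); T=R.from_rotvec(s["orientation"]); g=s["tool_pos"]+T.apply([0,0,.167]); y=T.apply([0,1,0]); print(g,np.rad2deg(np.arctan2(y[1],y[0])))
plan([*(g*1000),-82,0],[487,52,150,0,0],24)
E
```

```text
[ 0.41325125 -0.28461658  0.09835116] -81.99189075028514
call
   0.001 -0.002 0.0 | 0.0 0.0 -0.007
   0.002 -0.006 -0.001 | 0.0 0.0 -0.028
   0.005 -0.014 -0.002 | 0.0 0.0 -0.061
   0.009 -0.024 -0.004 | 0.0 0.0 -0.106
   0.013 -0.036 -0.006 | 0.0 0.0 -0.16
   0.019 -0.05 -0.008 | 0.0 0.0 -0.224
   0.025 -0.066 -0.011 | 0.0 0.0 -0.294
   0.031 -0.084 -0.013 | 0.0 0.0 -0.371
call
   0.013 -0.015 -0.003 | 0.0 0.0 -0.082
   0.027 -0.03 -0.006 | 0.0 0.0 -0.167
   0.041 -0.046 -0.009 | 0.0 0.0 -0.255
   0.055 -0.062 -0.012 | 0.0 0.0 -0.345
   0.069 -0.078 -0.016 | 0.0 0.0 -0.434
   0.083 -0.094 -0.019 | 0.0 0.0 -0.522
   0.097 -0.109 -0.022 | 0.0 0.0 -0.607
   0.11 -0.124 -0.025 | 0.0 0.0 -0.689
call
   0.018 -0.003 -0.003 | 0.0 0.0 -0.077
   0.035 -0.005 -0.005 | 0.0 0.0 -0.147
   0.05 -0.008 -0.008 | 0.0 0.0 -0.211
   0.063 -0.01 -0.01 | 0.0 0.0 -0.265
   0.074 -0.012 -0.011 | 0.0 0.0 -0.31
   0.082 -0.013 -0.012 | 0.0 0.0 -0.343
   0.087 -0.014 -0.013 | 0.0 0.0 -0.364
   0.088 -0.014 -0.013 | 0.0 0.0 -0.371
```

>>> {"method": "carry_out", "body": {
  "targets": [
    {"hand":5,"x":0.001,"y":-0.002,"z":0,"ax":0,"ay":0,"az":-0.007},
    {"hand":5,"x":0.002,"y":-0.006,"z":-0.001,"ax":0,"ay":0,"az":-0.028},
    {"hand":5,"x":0.005,"y":-0.014,"z":-0.002,"ax":0,"ay":0,"az":-0.061},
    {"hand":5,"x":0.009,"y":-0.024,"z":-0.004,"ax":0,"ay":0,"az":-0.106},
    {"hand":5,"x":0.013,"y":-0.036,"z":-0.006,"ax":0,"ay":0,"az":-0.16},
    {"hand":5,"x":0.019,"y":-0.05,"z":-0.008,"ax":0,"ay":0,"az":-0.224},
    {"hand":5,"x":0.025,"y":-0.066,"z":-0.011,"ax":0,"ay":0,"az":-0.294},
    {"hand":5,"x":0.031,"y":-0.084,"z":-0.013,"ax":0,"ay":0,"az":-0.371}
  ]
}}

```text
t: 10.2
tool_pos: [0.4325, -0.1958, 0.2786]
orientation: [3.037, 0.802, 0.0]
force: [-0.3, -0.2, -3.3]
opening: 0.0216
gripper_force: 60.0
```

>>> {"method": "carry_out", "body": {
  "targets": [
    {"hand":5,"x":0.013,"y":-0.015,"z":-0.003,"ax":0,"ay":0,"az":-0.082},
    {"hand":5,"x":0.027,"y":-0.03,"z":-0.006,"ax":0,"ay":0,"az":-0.167},
    {"hand":5,"x":0.041,"y":-0.046,"z":-0.009,"ax":0,"ay":0,"az":-0.255},
    {"hand":5,"x":0.055,"y":-0.062,"z":-0.012,"ax":0,"ay":0,"az":-0.345},
    {"hand":5,"x":0.069,"y":-0.078,"z":-0.016,"ax":0,"ay":0,"az":-0.434},
    {"hand":5,"x":0.083,"y":-0.094,"z":-0.019,"ax":0,"ay":0,"az":-0.522},
    {"hand":5,"x":0.097,"y":-0.109,"z":-0.022,"ax":0,"ay":0,"az":-0.607},
    {"hand":5,"x":0.11,"y":-0.124,"z":-0.025,"ax":0,"ay":0,"az":-0.689}
  ]
}}

```text
t: 11.2
tool_pos: [0.4676, -0.0336, 0.3036]
orientation: [2.588, 1.781, 0.001]
force: [-0.5, -0.3, -3.3]
opening: 0.0214
gripper_force: 60.0
```

>>> {"method": "carry_out", "body": {
  "targets": [
    {"hand":5,"x":0.018,"y":-0.003,"z":-0.003,"ax":0,"ay":0,"az":-0.077},
    {"hand":5,"x":0.035,"y":-0.005,"z":-0.005,"ax":0,"ay":0,"az":-0.147},
    {"hand":5,"x":0.05,"y":-0.008,"z":-0.008,"ax":0,"ay":0,"az":-0.211},
    {"hand":5,"x":0.063,"y":-0.01,"z":-0.01,"ax":0,"ay":0,"az":-0.265},
    {"hand":5,"x":0.074,"y":-0.012,"z":-0.011,"ax":0,"ay":0,"az":-0.31},
    {"hand":5,"x":0.082,"y":-0.013,"z":-0.012,"ax":0,"ay":0,"az":-0.343},
    {"hand":5,"x":0.087,"y":-0.014,"z":-0.013,"ax":0,"ay":0,"az":-0.364},
    {"hand":5,"x":0.088,"y":-0.014,"z":-0.013,"ax":0,"ay":0,"az":-0.371}
  ]
}}

```text
t: 12.2
tool_pos: [0.4865, 0.0521, 0.3162]
orientation: [2.221, 2.222, -0.0]
force: [-0.4, 1.0, -3.4]
opening: 0.0215
gripper_force: 60.0
```

>>> {"method": "carry_out", "body": {
  "targets": [
    {"hand":5,"x":0,"y":0,"z":0,"ax":0,"ay":0,"az":0},
    {"hand":5,"x":0,"y":0,"z":0,"ax":0,"ay":0,"az":0}
  ]
}}

```text
t: 12.45
tool_pos: [0.4864, 0.0517, 0.3162]
orientation: [-2.222, -2.221, 0.0]
force: [0.1, 0.7, -3.6]
opening: 0.0219
gripper_force: 60.0
```

Run:
```python
from h import *
s=read_state(); print(s["opening"],s["gripper_force"],s["force"],s["q"])
T=R.from_rotvec(s["orientation"]); g=s["tool_pos"]+T.apply([0,0,.167]); y=T.apply([0,1,0]); print(g,y)
p,d=read_camera("scene"); p2,d2=read_camera("top")
A=cv2.resize(p[150:330,130:390],(520,360)); B=cv2.resize(p2[150:280,160:330],(471,360))
cv2.imwrite("pics/s5.png",cv2.resize(np.hstack([A,B]),(798,290)))
print(proj("scene",[[.487,.21,.12],[.487,.28,.006]]))
plan([*(g*1000),0,0],[487,78,146,0,20],8)
```

```text
0.021907021610136496 59.997612833976746 [ 0.08015616  0.71485158 -3.62328213] [ 1.03684216e-03 -1.12335158e-01  1.89644245e+00 -8.09996499e-05
  1.35762506e+00  1.74382727e-03]
[0.48633771 0.05167591 0.14915962] [ 9.99999752e-01 -6.89848740e-04 -1.39558865e-04]
[[246.73729968 227.46444783]
 [225.96204599 278.86017224]]
call
   0.004 0.0 0.0 | 0.0 -0.015 0.0
   0.013 0.0 0.001 | 0.0 -0.055 0.0
   0.027 0.0 0.002 | 0.0 -0.11 0.0
   0.042 0.0 0.004 | 0.0 -0.175 0.0
   0.057 0.0 0.007 | 0.0 -0.239 0.0
   0.071 0.001 0.01 | 0.0 -0.295 0.0
   0.08 0.001 0.012 | 0.0 -0.334 0.0
   0.083 0.001 0.013 | 0.0 -0.349 0.0
```

View pics/s5.png

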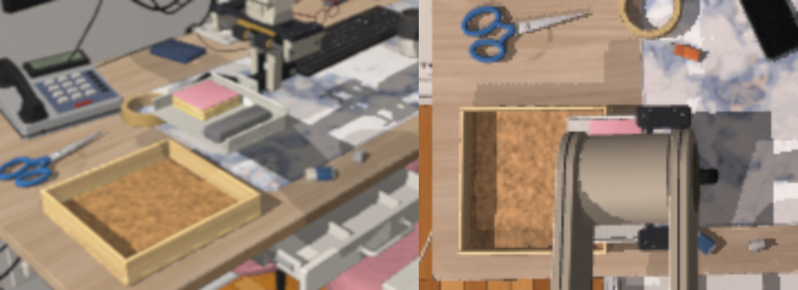

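The scoop is level just short of the tray with both loads aboard (left panel: block 205,100; hub 235,122), facing +y. I'll start the tip.

>>> {"method": "carry_out", "body": {
  "targets": [
    {"hand":5,"x":0.004,"y":0,"z":0,"ax":0,"ay":-0.015,"az":0},
    {"hand":5,"x":0.013,"y":0,"z":0.001,"ax":0,"ay":-0.055,"az":0},
    {"hand":5,"x":0.027,"y":0,"z":0.002,"ax":0,"ay":-0.11,"az":0},
    {"hand":5,"x":0.042,"y":0,"z":0.004,"ax":0,"ay":-0.175,"az":0},
    {"hand":5,"x":0.057,"y":0,"z":0.007,"ax":0,"ay":-0.239,"az":0},
    {"hand":5,"x":0.071,"y":0.001,"z":0.01,"ax":0,"ay":-0.295,"az":0},
    {"hand":5,"x":0.08,"y":0.001,"z":0.012,"ax":0,"ay":-0.334,"az":0},
    {"hand":5,"x":0.083,"y":0.001,"z":0.013,"ax":0,"ay":-0.349,"az":0}
  ]
}}

```text
t: 13.55
tool_pos: [0.4873, 0.1357, 0.3029]
orientation: [2.03, 2.032, -0.359]
force: [0.1, -0.9, -2.3]
opening: 0.0214
gripper_force: 60.0
```

Run:
```python
from h import *
s=read_state(); print(s["force"],s["q"])
plan([487,78,146,0,20],[487,116,184,0,42],8)
```

```text
[ 0.05356392 -0.94897356 -2.29888553] [ 0.29439528  0.01840456  1.81746612 -0.33807908  1.42020125  0.3638202 ]
call
   0.004 0.0 -0.002 | 0.0 -0.016 0.0
   0.014 0.0 -0.007 | 0.0 -0.06 0.0
   0.027 0.0 -0.014 | 0.0 -0.121 0.0
   0.043 0.0 -0.021 | 0.0 -0.192 0.0
   0.059 0.0 -0.028 | 0.0 -0.262 0.0
   0.072 0.0 -0.032 | 0.0 -0.324 0.0
   0.082 0.0 -0.035 | 0.0 -0.367 0.0
   0.085 0.0 -0.037 | 0.0 -0.384 0.0
```

>>> {"method": "carry_out", "body": {
  "targets": [
    {"hand":5,"x":0.004,"y":0,"z":-0.002,"ax":0,"ay":-0.016,"az":0},
    {"hand":5,"x":0.014,"y":0,"z":-0.007,"ax":0,"ay":-0.06,"az":0},
    {"hand":5,"x":0.027,"y":0,"z":-0.014,"ax":0,"ay":-0.121,"az":0},
    {"hand":5,"x":0.043,"y":0,"z":-0.021,"ax":0,"ay":-0.192,"az":0},
    {"hand":5,"x":0.059,"y":0,"z":-0.028,"ax":0,"ay":-0.262,"az":0},
    {"hand":5,"x":0.072,"y":0,"z":-0.032,"ax":0,"ay":-0.324,"az":0},
    {"hand":5,"x":0.082,"y":0,"z":-0.035,"ax":0,"ay":-0.367,"az":0},
    {"hand":5,"x":0.085,"y":0,"z":-0.037,"ax":0,"ay":-0.384,"az":0}
  ]
}}

```text
t: 14.55
tool_pos: [0.4874, 0.2283, 0.3088]
orientation: [1.793, 1.794, -0.69]
force: [-0.8, -0.6, -3.0]
opening: 0.0214
gripper_force: 60.0
```

>>> {"method": "carry_out", "body": {
  "targets": [
    {"hand":5,"x":0,"y":0,"z":0,"ax":0,"ay":0,"az":0},
    {"hand":5,"x":0,"y":0,"z":0,"ax":0,"ay":0,"az":0},
    {"hand":5,"x":0,"y":0,"z":0,"ax":0,"ay":0,"az":0}
  ]
}}

```text
t: 14.92
tool_pos: [0.4875, 0.227, 0.3092]
orientation: [1.795, 1.794, -0.688]
force: [-0.4, -0.9, -2.4]
opening: 0.0216
gripper_force: 60.0
```

Run:
```python
from h import *
s=read_state(); print(s["force"],s["q"])
T=R.from_rotvec(s["orientation"]); g=s["tool_pos"]+T.apply([0,0,.167]); print(g,T.as_matrix().round(3))
p,d=read_camera("scene"); p2,d2=read_camera("top")
A=cv2.resize(p[150:330,130:390],(520,360)); B=cv2.resize(p2[150:280,160:330],(471,360))
cv2.imwrite("pics/s6.png",cv2.resize(np.hstack([A,B]),(798,290)))
```

```text
[-0.41503982 -0.85216068 -2.38947106] [ 0.54434179  0.24990495  1.62463481 -0.61301337  1.67928816  0.60828473]
[0.48747018 0.11534722 0.18499605] [[ 0.001  1.    -0.   ]
 [ 0.744 -0.001 -0.669]
 [-0.669  0.    -0.744]]
```

View pics/s6.png

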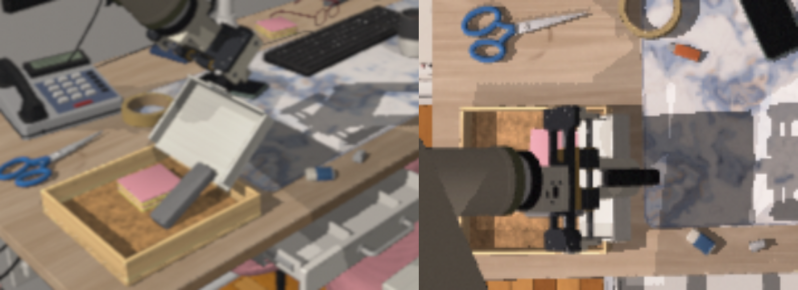

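The block is in the tray (left panel 150,185), but the hub leans with its tail on the lip (205,170). I'll draw the scoop back slowly so the tail drops.

>>> {"method": "carry_out", "body": {
  "targets": [
    {"hand":5,"x":-0.004,"y":0,"z":0.0035,"ax":0,"ay":0,"az":0},
    {"hand":5,"x":-0.01,"y":0,"z":0.009,"ax":0,"ay":0,"az":0},
    {"hand":5,"x":-0.018,"y":0,"z":0.016,"ax":0,"ay":0,"az":0},
    {"hand":5,"x":-0.026,"y":0,"z":0.0235,"ax":0,"ay":0,"az":0},
    {"hand":5,"x":-0.03,"y":0,"z":0.027,"ax":0,"ay":0,"az":0},
    {"hand":5,"x":-0.03,"y":0,"z":0.027,"ax":0,"ay":0,"az":0}
  ]
}}

```text
t: 15.78
tool_pos: [0.4874, 0.1867, 0.309]
orientation: [1.795, 1.794, -0.689]
force: [-0.2, 0.3, -1.7]
opening: 0.0214
gripper_force: 60.0
```

Run:
```python
from h import *
s=read_state(); print(s["force"])
T=R.from_rotvec(s["orientation"]); g=s["tool_pos"]+T.apply([0,0,.167]); print(g,np.rad2deg(np.arctan2(-T.as_matrix()[2,0],T.as_matrix()[1,0])))
p,d=read_camera("scene")
cv2.imwrite("pics/s7.png",cv2.resize(p[170:320,130:330],(600,450)))
g=g*1000
plan([*g,0,42],[487,50,200,0,0],16)
```

```text
[-0.19323798  0.31021021 -1.70527804]
[0.48733313 0.07493573 0.18488843] 41.9906759824277
call
   -0.002 0.0 0.0 | 0.0 0.008 0.0
   -0.006 0.0 0.0 | 0.0 0.031 0.0
   -0.014 0.0 0.001 | 0.0 0.068 0.0
   -0.024 0.0 0.002 | 0.0 0.115 0.0
   -0.035 0.0 0.004 | 0.0 0.17 0.0
   -0.047 0.0 0.006 | 0.0 0.232 0.0
   -0.061 0.0 0.01 | 0.0 0.298 0.0
   -0.074 0.0 0.014 | 0.0 0.367 0.0
call
   -0.014 0.0 0.0 | 0.0 0.068 0.0
   -0.028 0.0 0.001 | 0.0 0.135 0.0
   -0.04 0.0 0.002 | 0.0 0.197 0.0
   -0.052 0.0 0.003 | 0.0 0.252 0.0
   -0.061 0.0 0.005 | 0.0 0.299 0.0
   -0.068 0.0 0.007 | 0.0 0.335 0.0
   -0.073 0.0 0.008 | 0.0 0.358 0.0
   -0.074 0.0 0.009 | 0.0 0.367 0.0
```

View pics/s7.png

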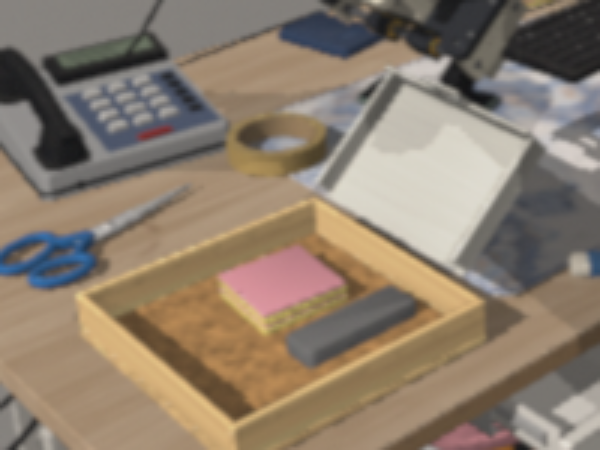

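Both objects now lie flat in the tray (block 280,285; hub 355,325). I'll level the scoop and bring it back.

>>> {"method": "carry_out", "body": {
  "targets": [
    {"hand":5,"x":-0.002,"y":0,"z":0,"ax":0,"ay":0.008,"az":0},
    {"hand":5,"x":-0.006,"y":0,"z":0,"ax":0,"ay":0.031,"az":0},
    {"hand":5,"x":-0.014,"y":0,"z":0.001,"ax":0,"ay":0.068,"az":0},
    {"hand":5,"x":-0.024,"y":0,"z":0.002,"ax":0,"ay":0.115,"az":0},
    {"hand":5,"x":-0.035,"y":0,"z":0.004,"ax":0,"ay":0.17,"az":0},
    {"hand":5,"x":-0.047,"y":0,"z":0.006,"ax":0,"ay":0.232,"az":0},
    {"hand":5,"x":-0.061,"y":0,"z":0.01,"ax":0,"ay":0.298,"az":0},
    {"hand":5,"x":-0.074,"y":0,"z":0.014,"ax":0,"ay":0.367,"az":0}
  ]
}}

```text
t: 16.82
tool_pos: [0.4874, 0.1219, 0.3491]
orientation: [2.024, 2.023, -0.369]
force: [-0.0, -0.8, -1.6]
opening: 0.0216
gripper_force: 60.0
```

>>> {"method": "carry_out", "body": {
  "targets": [
    {"hand":5,"x":-0.014,"y":0,"z":0,"ax":0,"ay":0.068,"az":0},
    {"hand":5,"x":-0.028,"y":0,"z":0.001,"ax":0,"ay":0.135,"az":0},
    {"hand":5,"x":-0.04,"y":0,"z":0.002,"ax":0,"ay":0.197,"az":0},
    {"hand":5,"x":-0.052,"y":0,"z":0.003,"ax":0,"ay":0.252,"az":0},
    {"hand":5,"x":-0.061,"y":0,"z":0.005,"ax":0,"ay":0.299,"az":0},
    {"hand":5,"x":-0.068,"y":0,"z":0.007,"ax":0,"ay":0.335,"az":0},
    {"hand":5,"x":-0.073,"y":0,"z":0.008,"ax":0,"ay":0.358,"az":0},
    {"hand":5,"x":-0.074,"y":0,"z":0.009,"ax":0,"ay":0.367,"az":0}
  ]
}}

```text
t: 17.82
tool_pos: [0.4874, 0.05, 0.3663]
orientation: [-2.222, -2.22, -0.002]
force: [-1.6, 0.3, -2.8]
opening: 0.0219
gripper_force: 60.0
```

>>> {"method": "carry_out", "body": {
  "targets": [
    {"hand":5,"x":0,"y":0,"z":0,"ax":0,"ay":0,"az":0},
    {"hand":5,"x":0,"y":0,"z":0,"ax":0,"ay":0,"az":0}
  ]
}}

```text
t: 18.08
tool_pos: [0.4874, 0.0508, 0.366]
orientation: [-2.22, -2.221, -0.0]
force: [-0.1, -0.1, -1.8]
opening: 0.0214
gripper_force: 60.0
```

Run:
```python
from h import *
s=read_state(); T=R.from_rotvec(s["orientation"]); g=(s["tool_pos"]+T.apply([0,0,.167]))*1000; print(g,T.as_matrix().round(3))
plan([*g,0,0],[413.2,-284.6,100,-82,0],24)
```

```text
[487.30616149  50.90590671 198.95126881] [[-0.001  1.    -0.   ]
 [ 1.     0.001  0.001]
 [ 0.001 -0.    -1.   ]]
call
   -0.002 0.0 0.001 | 0.0 0.0 0.007
   -0.007 -0.001 0.002 | 0.0 0.0 0.028
   -0.014 -0.003 0.004 | 0.0 0.0 0.061
   -0.025 -0.005 0.007 | 0.0 0.0 0.106
   -0.038 -0.008 0.011 | 0.0 0.0 0.16
   -0.052 -0.012 0.015 | 0.0 0.0 0.224
   -0.069 -0.015 0.02 | 0.0 0.0 0.294
   -0.087 -0.019 0.026 | 0.0 0.0 0.371
call
   -0.019 0.003 0.006 | 0.0 0.0 0.082
   -0.04 0.006 0.012 | 0.0 0.0 0.167
   -0.061 0.009 0.018 | 0.0 0.0 0.255
   -0.082 0.013 0.024 | 0.0 0.0 0.345
   -0.103 0.016 0.03 | 0.0 0.0 0.434
   -0.124 0.019 0.036 | 0.0 0.0 0.522
   -0.144 0.022 0.042 | 0.0 0.0 0.607
   -0.163 0.025 0.048 | 0.0 0.0 0.689
call
   -0.012 0.014 0.005 | 0.0 0.0 0.077
   -0.024 0.026 0.01 | 0.0 0.0 0.147
   -0.034 0.038 0.015 | 0.0 0.0 0.211
   -0.042 0.047 0.018 | 0.0 0.0 0.265
   -0.049 0.055 0.021 | 0.0 0.0 0.31
   -0.055 0.061 0.024 | 0.0 0.0 0.343
   -0.058 0.065 0.025 | 0.0 0.0 0.364
   -0.059 0.066 0.026 | 0.0 0.0 0.371
```

>>> {"method": "carry_out", "body": {
  "targets": [
    {"hand":5,"x":-0.002,"y":0,"z":0.001,"ax":0,"ay":0,"az":0.007},
    {"hand":5,"x":-0.007,"y":-0.001,"z":0.002,"ax":0,"ay":0,"az":0.028},
    {"hand":5,"x":-0.014,"y":-0.003,"z":0.004,"ax":0,"ay":0,"az":0.061},
    {"hand":5,"x":-0.025,"y":-0.005,"z":0.007,"ax":0,"ay":0,"az":0.106},
    {"hand":5,"x":-0.038,"y":-0.008,"z":0.011,"ax":0,"ay":0,"az":0.16},
    {"hand":5,"x":-0.052,"y":-0.012,"z":0.015,"ax":0,"ay":0,"az":0.224},
    {"hand":5,"x":-0.069,"y":-0.015,"z":0.02,"ax":0,"ay":0,"az":0.294},
    {"hand":5,"x":-0.087,"y":-0.019,"z":0.026,"ax":0,"ay":0,"az":0.371}
  ]
}}

```text
t: 19.08
tool_pos: [0.4681, -0.0378, 0.3397]
orientation: [-2.597, -1.767, -0.001]
force: [0.5, 0.4, -1.6]
opening: 0.0215
gripper_force: 60.0
```

>>> {"method": "carry_out", "body": {
  "targets": [
    {"hand":5,"x":-0.019,"y":0.003,"z":0.006,"ax":0,"ay":0,"az":0.082},
    {"hand":5,"x":-0.04,"y":0.006,"z":0.012,"ax":0,"ay":0,"az":0.167},
    {"hand":5,"x":-0.061,"y":0.009,"z":0.018,"ax":0,"ay":0,"az":0.255},
    {"hand":5,"x":-0.082,"y":0.013,"z":0.024,"ax":0,"ay":0,"az":0.345},
    {"hand":5,"x":-0.103,"y":0.016,"z":0.03,"ax":0,"ay":0,"az":0.434},
    {"hand":5,"x":-0.124,"y":0.019,"z":0.036,"ax":0,"ay":0,"az":0.522},
    {"hand":5,"x":-0.144,"y":0.022,"z":0.042,"ax":0,"ay":0,"az":0.607},
    {"hand":5,"x":-0.163,"y":0.025,"z":0.048,"ax":0,"ay":0,"az":0.689}
  ]
}}

```text
t: 20.08
tool_pos: [0.4319, -0.1989, 0.2914]
orientation: [-3.041, -0.784, -0.0]
force: [-0.3, -0.8, -2.6]
opening: 0.0218
gripper_force: 60.0
```

>>> {"method": "carry_out", "body": {
  "targets": [
    {"hand":5,"x":-0.012,"y":0.014,"z":0.005,"ax":0,"ay":0,"az":0.077},
    {"hand":5,"x":-0.024,"y":0.026,"z":0.01,"ax":0,"ay":0,"az":0.147},
    {"hand":5,"x":-0.034,"y":0.038,"z":0.015,"ax":0,"ay":0,"az":0.211},
    {"hand":5,"x":-0.042,"y":0.047,"z":0.018,"ax":0,"ay":0,"az":0.265},
    {"hand":5,"x":-0.049,"y":0.055,"z":0.021,"ax":0,"ay":0,"az":0.31},
    {"hand":5,"x":-0.055,"y":0.061,"z":0.024,"ax":0,"ay":0,"az":0.343},
    {"hand":5,"x":-0.058,"y":0.065,"z":0.025,"ax":0,"ay":0,"az":0.364},
    {"hand":5,"x":-0.059,"y":0.066,"z":0.026,"ax":0,"ay":0,"az":0.371}
  ]
}}

```text
t: 21.08
tool_pos: [0.4135, -0.284, 0.2658]
orientation: [-3.133, -0.219, -0.0]
force: [-0.6, -0.1, -1.4]
opening: 0.0215
gripper_force: 60.0
```

>>> {"method": "carry_out", "body": {
  "targets": [
    {"hand":5,"x":0,"y":0,"z":0,"ax":0,"ay":0,"az":0},
    {"hand":5,"x":0,"y":0,"z":0,"ax":0,"ay":0,"az":0}
  ]
}}

```text
t: 21.32
tool_pos: [0.4135, -0.2836, 0.2659]
orientation: [-3.133, -0.22, -0.0]
force: [1.2, 0.3, -1.0]
opening: 0.0216
gripper_force: 60.0
```

Run:
```python
from h import *
go([413.2,-284.6,38.2],-82)
p2,d2=read_camera("top"); P=cloud("top",d2)
g=read_state(); o=np.array([510,-271]);R8=R.from_euler("z",8,degrees=True)
L=R8.inv().apply((P.reshape(-1,3)*1000-[*o,60]))
m=(L[:,0]>-25)&(L[:,0]<52)&(abs(L[:,1]-25)<50)&(abs(L[:,2])<20); q=L[m]
print("floor",len(q),np.linalg.lstsq(np.c_[q[:,:2],np.ones(len(q))],q[:,2],rcond=None)[0].round(3))
```

```text
xyz [-0.0005  0.001   0.0607] a [-0.001  -0.0003  0.0008] dist 0.061 deg 0.1
floor 664 [-0.004  0.     3.334]
```

Level. I'll lower to the desk, release gently, then lift.

>>> {"method": "carry_out", "body": {
  "targets": [
    {"hand":5,"x":0,"y":0.001,"z":0.015,"ax":0,"ay":0,"az":0},
    {"hand":5,"x":0,"y":0.001,"z":0.032,"ax":0,"ay":0,"az":0},
    {"hand":5,"x":0,"y":0.001,"z":0.047,"ax":0,"ay":0,"az":0},
    {"hand":5,"x":0,"y":0.001,"z":0.055,"ax":0,"ay":0,"az":0},
    {"hand":5,"x":0,"y":0.001,"z":0.059,"ax":0,"ay":0,"az":0},
    {"hand":5,"x":0,"y":0.001,"z":0.0605,"ax":0,"ay":0,"az":0},
    {"hand":5,"x":0,"y":0.001,"z":0.0605,"ax":0,"ay":0,"az":0}
  ]
}}

```text
t: 22.25
tool_pos: [0.4138, -0.2849, 0.2057]
orientation: [-3.134, -0.219, -0.001]
force: [-0.5, 0.0, -2.3]
opening: 0.0215
gripper_force: 60.0
```

>>> {"method": "carry_out", "body": {
  "targets": [
    {"hand":60,"x":0,"y":0,"z":0,"ax":0,"ay":0,"az":0},
    {"hand":60,"x":0,"y":0,"z":0,"ax":0,"ay":0,"az":0},
    {"hand":60,"x":0,"y":0,"z":0,"ax":0,"ay":0,"az":0},
    {"hand":60,"x":0,"y":0,"z":0,"ax":0,"ay":0,"az":0},
    {"hand":60,"x":0,"y":0,"z":-0.03,"ax":0,"ay":0,"az":0},
    {"hand":60,"x":0,"y":0,"z":-0.08,"ax":0,"ay":0,"az":0},
    {"hand":60,"x":0,"y":0,"z":-0.13,"ax":0,"ay":0,"az":0},
    {"hand":60,"x":0,"y":0,"z":-0.15,"ax":0,"ay":0,"az":0}
  ]
}}

```text
t: 23.25
tool_pos: [0.4142, -0.2854, 0.3593]
orientation: [3.131, 0.219, 0.006]
force: [-0.3, -0.1, -0.1]
opening: 0.0559
gripper_force: 0.0
```

>>> {"method": "carry_out", "body": {
  "targets": [
    {"hand":60,"x":-0.04,"y":0.04,"z":-0.02,"ax":0,"ay":0,"az":0},
    {"hand":60,"x":-0.08,"y":0.09,"z":-0.04,"ax":0,"ay":0,"az":0},
    {"hand":60,"x":-0.11,"y":0.14,"z":-0.05,"ax":0,"ay":0,"az":0},
    {"hand":60,"x":-0.13,"y":0.19,"z":-0.05,"ax":0,"ay":0,"az":0},
    {"hand":60,"x":-0.14,"y":0.23,"z":-0.05,"ax":0,"ay":0,"az":0},
    {"hand":60,"x":-0.14,"y":0.23,"z":-0.05,"ax":0,"ay":0,"az":0},
    {"hand":60,"x":-0.14,"y":0.23,"z":-0.05,"ax":0,"ay":0,"az":0}
  ]
}}

```text
t: 24.12
tool_pos: [0.307, -0.532, 0.4046]
orientation: [-3.132, -0.219, 0.0]
force: [0.4, -0.1, 0.3]
opening: 0.0558
gripper_force: 0.0
```

Run:
```python
from h import *
s=read_state(); print(s["tool_pos"],s["force"])
p2,d2=read_camera("top"); a=np.load("top0.npz")["p"]
B=np.vstack([cv2.resize(x[130:280,165:500],(780,290)) for x in (a[:,:],p2)])
cv2.imwrite("pics/s8.png",B)
z=cloud("top",d2)[...,2]; V=cv2.cvtColor(p2,cv2.COLOR_BGR2HSV)[...,2]
print(rect("top",V<70,.051,(366,236,390,270)),rect("top",(z>.012)&(z<.06),.022,(335,190,410,242)))
```

```text
[ 0.30698578 -0.5319524   0.40457987] [ 0.42789151 -0.05182408  0.30679511]
[ 402.1 -285.6   97.    21.6    8.1] [ 500.4 -273.2  183.2  137.1  -82.2]
```

View pics/s8.png

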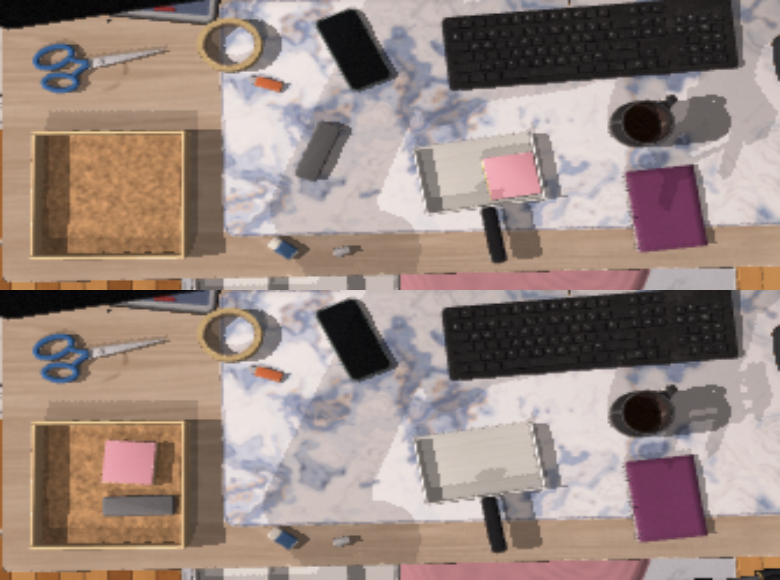

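The before and after views show the scoop empty and back within about 1 mm. The block (130,462) and hub (140,505) are flat in the tray, and everything else is unmoved. I'll hand in.

```bash
python3 -c "
from plant import robot
print(robot.close_job())"
```

```text
the job is handed in; nothing more can be done
None
```

The job is done and handed in at about 24 s: the hub and note block lie flat in the tray, the empty scoop is back within about 1 mm of where it stood, and the final picture shows the other things on the desk unmoved.

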